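Hang the door chime on its screw

TASK

Hang the tall white door chime on the trial board: slip the keyhole in its back over the one screw that has been left standing out, then let it down until the screw sits at the top of the slot, and leave it hanging upright on its own with its front towards you. Leave the square back box and the round conduit box where they are.

Things in the scene. Friction and masses are not known exactly. Their poses are not given: they have to be found in the camera images.
- chime_center (a point): centre of the loose white door chime: upright hollow box 48 wide (y) x 44 deep (x) x 120 mm tall, to 0.2 kg; slotted front to -x, flat back to +x, towards the board. Grasp its sides from above. Its 4 mm back has a keyhole: hole 34 mm across, mid-width and level with this point, narrowing upwards to a 12 mm slot that ends 37 mm above the point; 28 mm cavity inside.
- hanging_screw: the only one of three screws on the fixed upright plywood board that stands out. Origin: on its axis at the board's face, 160 mm above the desk; -x points out of the board, y along it. Shank 6 mm thick, 12 mm long, then a head 18 mm across, 4 mm thick. Hung, the chime's centre is 34 mm below the axis. The board is 320 wide, 190 mm high; the others are driven home (10 mm flat heads), pitch 90 mm.
- back_box: bystander: open square white back box, 70 x 69 x 35 mm, origin under its centre; not to be disturbed
- conduit_box: bystander: low round white conduit box with two spouts, 65 x 103 x 29 mm, origin under its centre; not to be disturbed

How it is judged (in metres and radians):
At the end, for the whole second after the job is handed in: The chime hangs at rest on the standing screw, the shank in the slot: its centre 26 to 42 mm below the screw's axis, within 12 mm of it sideways and no more than 36 mm out from the board's face, upright within about 11 degrees (x of chime_center in the frame of hanging_screw above -0.036 m and y of chime_center in the frame of hanging_screw between -0.012 and 0.012 m and z of chime_center in the frame of hanging_screw between -0.042 and -0.026 m and angle between chime_center's own z axis and vertical below 0.2 rad and linear speed of chime below 0.02 m/s); the robot touches nothing.
It fails at once if the back box or the conduit box is shifted by more than 30 mm (distance of any of back_box, conduit_box from where it was at the start of the episode above 0.03 m).
It also fails if it takes over 48 s, if anything falls off the work surface, if the arm or the gripper's body presses on something with over 40 N, if the wrist force passes 120 N, or if a joint passes its speed limit or range.

ROBOT

A 6-joint arm with a two-finger parallel gripper is mounted at the origin on a cart in front of the work surface, level with it; the furniture and walls round the work are solid. World frame = base frame: x ahead of the robot, y to its left, z up, the work surface at z = 0. Lengths are in m, angles in degrees, forces in N, time in s.
With the tool pointing down it reaches from about 0.425 to 0.95 m from the base axis. Payload 3.5 kg.
Tool frame: the origin (TCP) lies midway between the tips of the shut fingers; the grasp point (between the pads) lies behind it (r.grip_point_offset is the z of the grasp point in the tool frame, in m); z points along the fingers, y is the line along which they close (so a half turn about z gives the same grasp; the last joint's range is limited). The gripper opens to 85 mm and grips with 20 to 120 N. Pads are 22 mm wide; open, the fingers measure 114 mm over their backs; the gripper's body (76 mm by 85 mm) begins 54 mm behind the grasp point. The pads swing forward as they close: fully open they stand 13 mm farther back than shut.
Start: joints at [68.411, 16.404, 90.338, -0, 73.258, -8.594], TCP at [0.152, 0.658, 0.231] pointing down, gripper open.
Joint ranges: [-158.93, 158.93], [-51.34, 127.21], [12.03, 142.37], [-87.48, 267.48], [13.55, 161.25], [-162.69, 162.69]. Speed limits (degrees/s): [159.86, 159.86, 180, 180, 180, 180].

INTERFACE

Orientations are given as [roll, pitch, yaw] about the fixed x, y, z axes, in that order (R = Rz(yaw) Ry(pitch) Rx(roll)).
In Python, from bench import r gives the robot as it stands.
- The arm moves only by the tool move_arm, never from a script. Its argument "plan" is a list of rows, each an object of numbers: "x", "y", "z": the shift along the tool's x, y, z each as a share of 0.04 m, from -1 to 1; "spin": the turn about the tool's z as a share of 4 degrees, from -1 to 1. A call has 1 to 20 rows; each row shifts and turns the commanded pose from where the row before left it, along the tool's axes as they then stand; what a row does not reach is not made up. A row lasts 1/10 s, in which the tool goes at most 50 mm and 8.59 degrees, less where a joint would pass 70% of its speed; a pose out of reach is approached as far as the arm can. A call with a number of a shift or a turn outside -1 to 1 is refused whole. A call with a gripper value outside its range is refused whole. "fingers" is the opening in per cent of the stroke, from 0 (shut) to 100 (fully open), set as the call begins (left out, the last holds). The fingers move at their own pace and stop on an object; "grip_force" is the grip in N (left out, the last holds). Time passes only in rows, so rows that do not move let the fingers close. It gives the time, the measured TCP pose, the force, the opening and the grip force at its end, in the units of the state.
- r.state(): the state, without advancing time (a new reading comes with each control period).
- r.get_image(name): name is "scene" or "top" or "wrist"; returns a dict with "color" (480x640x3 uint8, red, green, blue), "vertical_fov" (degrees; the focal length in pixels is half the picture's height over the tangent of half this angle, whatever the lens; pixels are square), "cx", "cy" (the principal point, pixels), "cam_to_world" (4x4, takes a point from camera to world coordinates); the wrist camera has in their place "T_tool_cam" (4x4, takes a point from camera to tool coordinates, whose origin is the TCP and whose axes are the flange's). Camera axes: x right, y down, z forward; pixel columns grow to the right and rows downward; lengths in m; the calibration is good to about 2 mm. A picture is of the moment at which its call begins: read the wrist's pose just before it. There is no depth.
- r.job_done(): hands the job in; it is judged then, once.
The state is a dict: "time_s": time; "joint_pos": joint angles; "joint_velocities": joint speeds; "effort": joint torques, N m; "tcp_pos": TCP position; "eef_rot": TCP orientation; "ft_force": force on the tool from outside, world axes, zero at the start; "wrist_torque": the same for the moment, N m; "gripper_width": finger opening in m; "grasp_force": force on a finger pad.
Only numpy, scipy, OpenCV 4.12 (cv2) and the standard library are available. Lean on these libraries where they do the work, as an engineer would, in place of code of your own. Each camera call takes 0.05 s, during which the arm holds its last target. There are 200 camera calls.

## Working session

There is one attempt and no reset: what is moved stays moved. The work goes in short steps, Python scripts to look and compute and a tool call to move; the robot and the scene stay as the last step left them, time stands still between calls to the robot, and variables do not carry over. Pictures are saved under pics/ and viewed, at most 10 in all, crops included, and the job is handed in when it is done.

Besides the shell and the picture viewer there is one more tool, called after "Request:" by a JSON object that holds its "api" and its "payload". move_arm: Moves the arm, as the interface text tells. Shift numbers are shares of 0.04 m and turn numbers shares of 4 degrees, none past 1 either way. Its arguments: {"type":"object","properties":{"plan":{"type":"array"},"fingers":{"type":"number"},"grip_force":{"type":"number"}},"required":["plan"]}

```bash
mkdir -p pics
cat > h.py <<'E'
from bench import r
import numpy as np, cv2
from scipy.spatial.transform import Rotation as R
def cam(n):
    s=r.state(); im=r.get_image(n)
    if n=="wrist":
        T=np.eye(4);T[:3,:3]=R.from_euler('xyz',s["eef_rot"],degrees=True).as_matrix();T[:3,3]=s["tcp_pos"]
        M=T@np.array(im["T_tool_cam"])
    else: M=np.array(im["cam_to_world"])
    return im,M
def ray(im,M,u,v):
    f=240/np.tan(np.radians(im["vertical_fov"])/2)
    d=M[:3,:3]@np.array([(u-im["cx"])/f,(v-im["cy"])/f,1]);return M[:3,3],d/np.linalg.norm(d)
def onp(im,M,u,v,ax,val):
    o,d=ray(im,M,u,v);return (o+d*(val-o[ax])/d[ax]).round(4)
def tri(rs):
    A=sum(np.eye(3)-np.outer(d,d) for o,d in rs);b=sum((np.eye(3)-np.outer(d,d))@o for o,d in rs)
    p=np.linalg.solve(A,b);return p,[np.linalg.norm(np.cross(p-o,d)) for o,d in rs]
def proj(im,M,p):
    f=240/np.tan(np.radians(im["vertical_fov"])/2);q=np.linalg.inv(M)@np.append(p,1)
    return (q[:2]/q[2]*f+[im["cx"],im["cy"]]).round(1)
def save(im,n): cv2.imwrite("pics/"+n+".png",im["color"][...,::-1])
E
python3 - <<'E'
from h import *
for n in("scene","top"):
    im,M=cam(n);save(im,n+"0");print(n,M.round(3).tolist(),im["vertical_fov"],im["cx"],im["cy"])
s=r.state();print(s,r.grip_point_offset)
E
```

```text
scene [[0.527, -0.52, 0.672, -0.051], [-0.85, -0.327, 0.413, -0.373], [0.005, -0.789, -0.615, 0.686], [0.0, 0.0, 0.0, 1.0]] 43.411147955541146 319.9014752905309 246.53682972301314
top [[0.037, -0.979, 0.201, 0.37], [-0.999, -0.036, 0.007, -0.004], [0.001, -0.201, -0.98, 0.957], [0.0, 0.0, 0.0, 1.0]] 54.65078201859048 326.41634915459696 238.5849678889282
{'time_s': 0.1, 'joint_pos': array([ 6.84093828e+01,  1.64497393e+01,  9.04153769e+01,  6.96041651e-04,
        7.32594851e+01, -8.59695006e+00]), 'joint_velocities': array([-0.10035576, -0.18940892, -0.28371056,  0.16766523, -0.02662062,
        0.11492104]), 'effort': array([-3.46223324e-04, -4.07294011e+01, -2.93699867e+01, -1.95802922e-04,
        3.43518135e-03,  6.27875522e-06]), 'tcp_pos': array([0.15154236, 0.65714883, 0.23006047]), 'eef_rot': array([-1.79876898e+02, -1.92843494e-02,  1.67006111e+02]), 'ft_force': array([-0.66641561, -1.33986148, -0.07171554]), 'wrist_torque': array([-0.00940445, -0.00489747, -0.02862927]), 'grasp_force': 0.0, 'gripper_width': 0.08529628444196012} -0.0187
```

View pics/scene0.png

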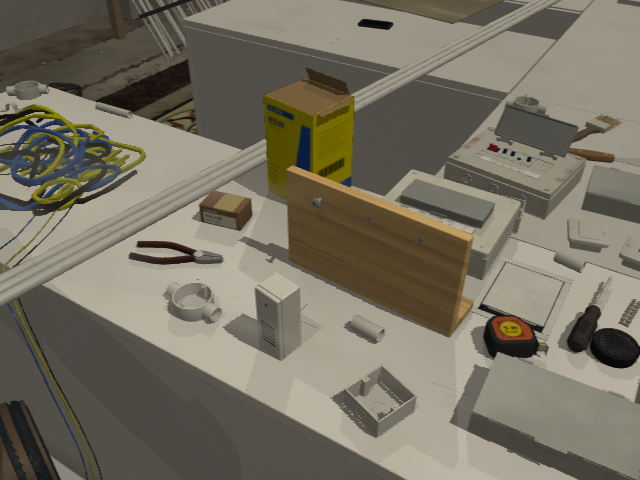

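View pics/top0.png

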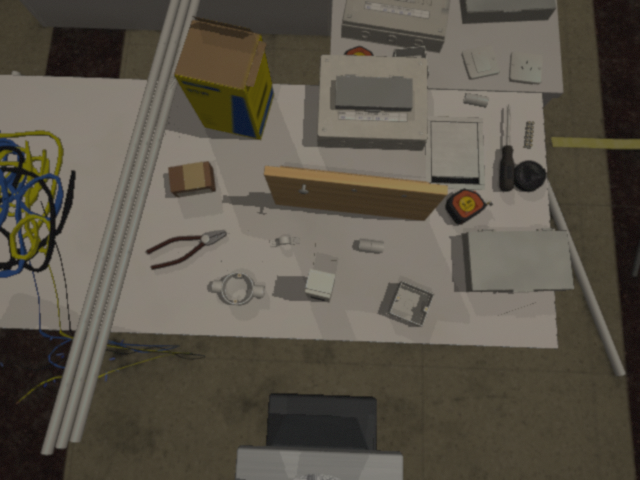

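Standing screw is the left one (scene ≈317,202; top ≈304,188). The chime is at scene ≈(278,315), top ≈(322,275). A zoomed composite will give its corners.

Run:
```python
from h import *
a=cv2.imread("pics/scene0.png");b=cv2.imread("pics/top0.png")
def c(i,x,y,w,h,W,H): return cv2.resize(i[y:y+h,x:x+w],(W,H),interpolation=cv2.INTER_CUBIC)
o=np.zeros((600,800,3),np.uint8)
o[:300,:400]=c(a,240,270,80,60,400,300)   # x5
o[300:,:400]=c(a,285,165,80,60,400,300)
o[:300,400:]=c(b,290,245,80,60,400,300)
o[300:,400:]=c(b,260,150,80,60,400,300)
cv2.imwrite("pics/comp.png",o)
```

```text
(no output)
```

View pics/comp.png

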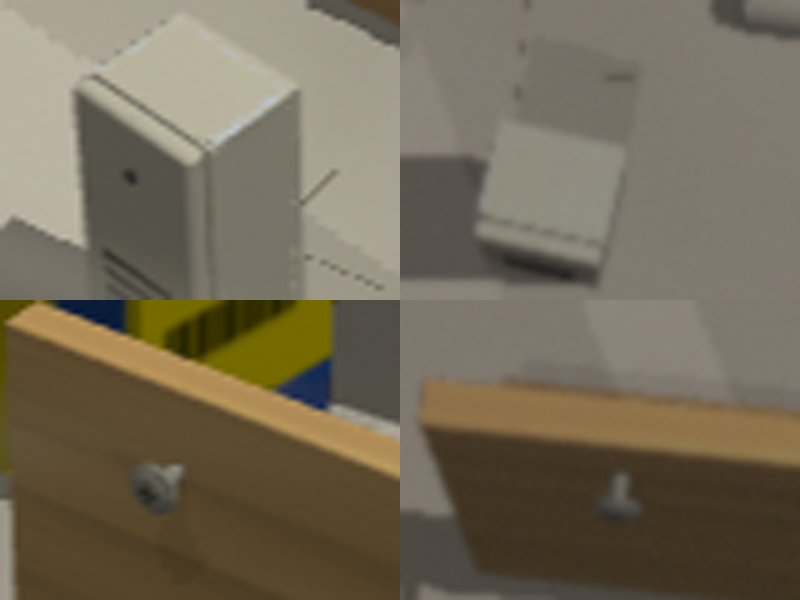

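Run:
```python
from h import *
S=cam("scene");T=cam("top")
P=dict(BL=((277,273),(310,269)),BR=((300,287.6),(335.4,274)),FL=((255,288),(305,292)),FR=((280,302),(330,296.6)),head=((315.5,203),(303.6,191.2)),base=((321,199),(304.4,185)),edgeL=((286.6,169.5),(264.4,175)))
for k,(a,b) in P.items():
    p,e=tri([ray(*S,*a),ray(*T,*b)]);print(k,p.round(4),np.round(e,4),end=' ')
    z=.12 if k[0] in"BF" else .19 if k=='edgeL' else .16
    print(onp(*S,*a,2,z),onp(*T,*b,2,z))
# board top front edge in top image
g=T[0]["color"].astype(int);
for u in range(300,440,20):
    col=g[150:230,u];d=np.abs(np.diff(col.sum(1)));i=np.argsort(d)[-4:]+150;print(u,sorted(i.tolist()),[onp(*T,u,v+.5,2,.19).tolist() for v in sorted(i)][:4])
```

```text
BL [0.4848 0.0292 0.1174] [0.0003 0.0003] [0.4822 0.0276 0.12  ] [0.4847 0.0288 0.12  ]
BR [ 0.477  -0.0168  0.117 ] [0.001 0.001] [ 0.4735 -0.0179  0.12  ] [ 0.4773 -0.0176  0.12  ]
FL [0.4425 0.0367 0.1168] [0.0008 0.0008] [0.4392 0.0351 0.12  ] [0.4428 0.036  0.12  ]
FR [ 0.4364 -0.0093  0.1175] [0.0001 0.0001] [ 0.4344 -0.011   0.12  ] [ 0.4362 -0.0092  0.12  ]
head [0.6187 0.046  0.1579] [0.0014 0.0014] [0.615  0.0452 0.16  ] [0.6189 0.0448 0.16  ]
base [0.6305 0.0442 0.1592] [0.0004 0.0004] [0.6292 0.0439 0.16  ] [0.6305 0.0439 0.16  ]
edgeL [0.6365 0.1129 0.1883] [0.0006 0.0006] [0.6338 0.1117 0.19  ] [0.6363 0.1122 0.19  ]
300 [177, 178, 179, 210] [[0.634, 0.0503, 0.19], [0.6322, 0.0502, 0.19], [0.6304, 0.0501, 0.19], [0.575, 0.0475, 0.19]]
320 [180, 181, 212, 213] [[0.6298, 0.0155, 0.19], [0.628, 0.0154, 0.19], [0.5727, 0.0132, 0.19], [0.571, 0.0132, 0.19]]
340 [182, 183, 214, 215] [[0.6275, -0.0192, 0.19], [0.6257, -0.0193, 0.19], [0.5704, -0.021, 0.19], [0.5687, -0.021, 0.19]]
360 [184, 185, 213, 217] [[0.6252, -0.0538, 0.19], [0.6234, -0.0539, 0.19], [0.5735, -0.055, 0.19], [0.5664, -0.0551, 0.19]]
380 [186, 187, 218, 219] [[0.6228, -0.0884, 0.19], [0.621, -0.0884, 0.19], [0.5659, -0.0892, 0.19], [0.5642, -0.0892, 0.19]]
400 [189, 190, 218, 219] [[0.6187, -0.1229, 0.19], [0.6169, -0.1229, 0.19], [0.5672, -0.1232, 0.19], [0.5654, -0.1232, 0.19]]
420 [150, 191, 219, 220] [[0.6914, -0.1577, 0.19], [0.6164, -0.1574, 0.19], [0.5667, -0.1572, 0.19], [0.5649, -0.1572, 0.19]]
```

Run:
```python
from h import *
S=cam("scene");T=cam("top")
# scene pipe bundle lower edge line and upper edge line -> planes
def plane(p,q):
    o,d=ray(*S,*p);_,e=ray(*S,*q);return o,np.cross(d,e)
for nm,(p,q),ts in (("near(right)",((0,305),(265,163)),[(78,440),(125,260),(197,5)]),("far(left)",((0,290),(265,143)),[(45,450),(105,220),(175,5)])):
    o,n=plane(p,q)
    for t in ts:
        c,d=ray(*T,*t);print(nm,t,(c+d*(n@(o-c))/(n@d)).round(3))
im,M=cam("wrist");print(np.array(im["T_tool_cam"]).round(3));save(im,"w0")
```

```text
near(right) (78, 440) [0.154 0.463 0.007]
near(right) (125, 260) [ 0.506  0.421 -0.004]
near(right) (197, 5) [ 1.121  0.328 -0.008]
far(left) (45, 450) [ 0.124  0.545 -0.032]
far(left) (105, 220) [ 0.596  0.486 -0.026]
far(left) (175, 5) [1.097 0.369 0.02 ]
[[ 0.    -0.946 -0.323  0.084]
 [ 1.     0.    -0.001 -0.   ]
 [ 0.001 -0.323  0.946 -0.143]
 [ 0.     0.     0.     1.   ]]
```

View pics/w0.png

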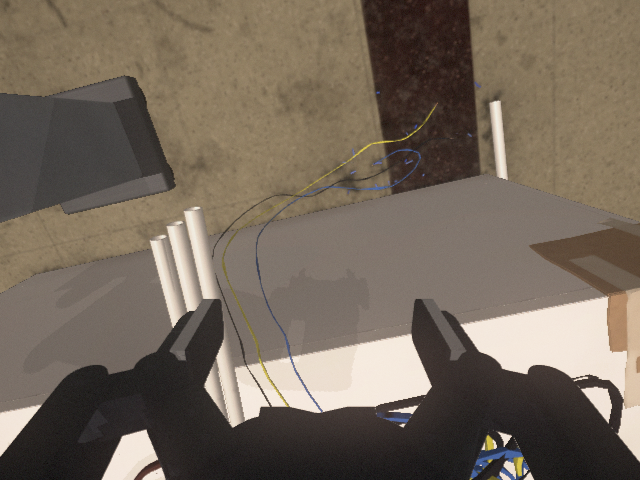

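Pipes lie flat on the desk and the camera sits on the robot side of the gripper. I'll move above the chime via a waypoint that stays within reach.

Request:
{"api": "move_arm", "payload": {"plan": [{"x": -0.74,"y": -0.67},{"x": -0.74,"y": -0.67},{"x": -0.74,"y": -0.67},{"x": -0.74,"y": -0.67},{"x": -0.74,"y": -0.67},{"x": -0.74,"y": -0.67},{"x": -0.74,"y": -0.67},{"x": -0.74,"y": -0.67},{"x": -0.74,"y": -0.67},{"x": -0.74,"y": -0.67},{"x": -0.47,"y": -0.92},{"x": -0.47,"y": -0.92},{"x": -0.47,"y": -0.92},{"x": -0.47,"y": -0.92},{"x": -0.47,"y": -0.92},{"x": -0.47,"y": -0.92},{"x": -0.47,"y": -0.92},{"x": -0.47,"y": -0.92},{"spin": -0.88},{"z": 0}], "fingers": 100}}

```text
schema error: expected keys x, y, z, spin
```

Run:
```python
from h import *
im,M=cam("wrist");save(im,"w1");s=r.state();print(s["tcp_pos"],s["eef_rot"],s["time_s"],s["ft_force"])
```

```text
[0.1517051  0.65763468 0.2311258 ] [-1.79980911e+02 -1.84032785e-03  1.67007117e+02] 0.4 [-0.31152095  0.14306991  0.1345922 ]
```

View pics/w1.png

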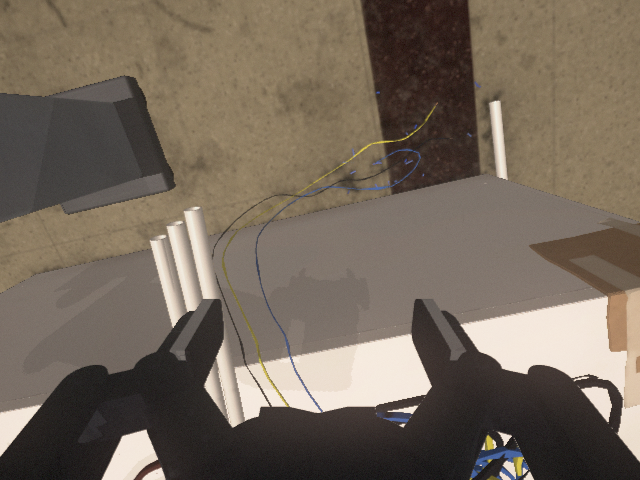

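The picture is unchanged because the move was refused: every row needs all four keys.

Request:
{"api": "move_arm", "payload": {"plan": [{"x": -0.74,"y": -0.67,"z": 0,"spin": 0},{"x": -0.74,"y": -0.67,"z": 0,"spin": 0},{"x": -0.74,"y": -0.67,"z": 0,"spin": 0},{"x": -0.74,"y": -0.67,"z": 0,"spin": 0},{"x": -0.74,"y": -0.67,"z": 0,"spin": 0},{"x": -0.74,"y": -0.67,"z": 0,"spin": 0},{"x": -0.74,"y": -0.67,"z": 0,"spin": 0},{"x": -0.74,"y": -0.67,"z": 0,"spin": 0},{"x": -0.74,"y": -0.67,"z": 0,"spin": 0},{"x": -0.74,"y": -0.67,"z": 0,"spin": 0},{"x": -0.47,"y": -0.92,"z": 0,"spin": 0},{"x": -0.47,"y": -0.92,"z": 0,"spin": 0},{"x": -0.47,"y": -0.92,"z": 0,"spin": 0},{"x": -0.47,"y": -0.92,"z": 0,"spin": 0},{"x": -0.47,"y": -0.92,"z": 0,"spin": 0},{"x": -0.47,"y": -0.92,"z": 0,"spin": 0},{"x": -0.47,"y": -0.92,"z": 0,"spin": 0},{"x": -0.47,"y": -0.92,"z": 0,"spin": 0},{"x": 0,"y": 0,"z": 0,"spin": -0.88},{"x": 0,"y": 0,"z": 0,"spin": 0}], "fingers": 100}}

```text
time_s: 2.4
tcp_pos: [0.4604, 0.0082, 0.2315]
eef_rot: [180.0, 0.0, 170.4]
ft_force: [-0.0, 0.2, -1.1]
gripper_width: 0.0856
grasp_force: 0.0
```

Run:
```python
from h import *
im,M=cam("wrist");save(im,"w2");s=r.state();print(s["tcp_pos"],s["eef_rot"])
for p in [(.4848,.029,.12),(.4775,-.0172,.12),(.4427,.0365,.12),(.4363,-.0093,.12),(.631,.044,.16)]:print(proj(im,M,p))
```

```text
[0.46024446 0.00897494 0.23140439] [1.79987740e+02 1.59737246e-03 1.70396236e+02]
[347.5 253.2]
[290.9 253.8]
[349.5 202.7]
[290.6 204.4]
[392.8 425.6]
```

View pics/w2.png

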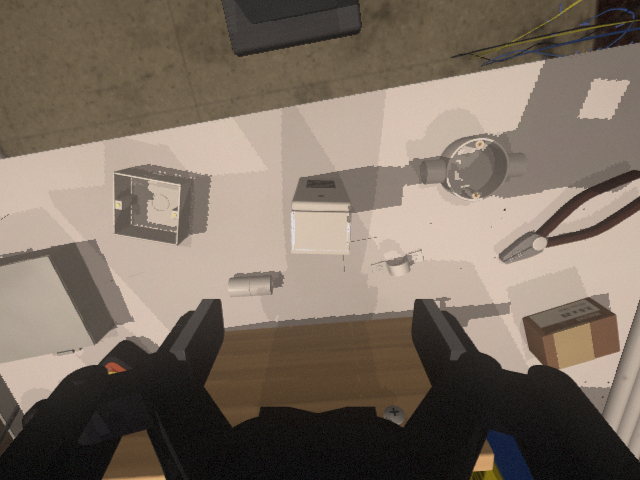

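Chime top spans u 292–350, v 205–254, centred and square to the fingers, matching the estimate. Screw head shows at (394,414). Descend, grip, lift.

Request:
{"api": "move_arm", "payload": {"plan": [{"x": 0,"y": 0,"z": 0.8,"spin": 0},{"x": 0,"y": 0,"z": 0.8,"spin": 0},{"x": 0,"y": 0,"z": 0.8,"spin": 0},{"x": 0,"y": 0,"z": 0.8,"spin": 0},{"x": 0,"y": 0,"z": 0.75,"spin": 0},{"x": 0,"y": 0,"z": 0,"spin": 0},{"x": 0,"y": 0,"z": 0,"spin": 0}], "fingers": 100}}

```text
time_s: 3.15
tcp_pos: [0.4602, 0.0101, 0.0736]
eef_rot: [180.0, -0.0, 170.6]
ft_force: [0.3, 0.9, 0.9]
gripper_width: 0.0856
grasp_force: 0.0
```

Request:
{"api": "move_arm", "payload": {"plan": [{"x": 0,"y": 0,"z": 0,"spin": 0},{"x": 0,"y": 0,"z": 0,"spin": 0},{"x": 0,"y": 0,"z": 0,"spin": 0},{"x": 0,"y": 0,"z": 0,"spin": 0},{"x": 0,"y": 0,"z": 0,"spin": 0},{"x": 0,"y": 0,"z": 0,"spin": 0},{"x": 0,"y": 0,"z": 0,"spin": 0},{"x": 0,"y": 0,"z": 0,"spin": 0}], "fingers": 0, "grip_force": 50}}

```text
time_s: 3.95
tcp_pos: [0.4618, 0.0094, 0.0752]
eef_rot: [180.0, 0.2, 170.5]
ft_force: [-0.1, 1.9, 5.5]
gripper_width: 0.0475
grasp_force: 51.5
```

Gripped at 47.5 mm. Lift to hole height, turn square to the board, and go to 75 mm in front of the screw.

Request:
{"api": "move_arm", "payload": {"plan": [{"x": 0,"y": 0,"z": -0.5,"spin": 0},{"x": 0,"y": 0,"z": -0.5,"spin": 0},{"x": 0,"y": 0,"z": -0.5,"spin": 0},{"x": 0,"y": 0,"z": -0.5,"spin": 0},{"x": 0,"y": 0,"z": -0.5,"spin": -0.65},{"x": 0,"y": 0,"z": 0,"spin": -0.65},{"x": -0.4,"y": 0.2,"z": 0,"spin": 0},{"x": -0.4,"y": 0.2,"z": 0,"spin": 0},{"x": -0.4,"y": 0.2,"z": 0,"spin": 0},{"x": -0.4,"y": 0.2,"z": 0,"spin": 0},{"x": -0.4,"y": 0.2,"z": 0,"spin": 0},{"x": -0.3,"y": 0.2,"z": 0,"spin": 0},{"x": 0,"y": 0,"z": 0,"spin": 0},{"x": 0,"y": 0,"z": 0,"spin": 0}]}}

```text
time_s: 5.35
tcp_pos: [0.5549, 0.0502, 0.1727]
eef_rot: [-180.0, -0.1, 175.7]
ft_force: [0.5, 1.2, -1.4]
gripper_width: 0.0471
grasp_force: 51.7
```

Run:
```python
from h import *
W=cam("wrist");s=r.state();print(s["tcp_pos"],s["eef_rot"],s["gripper_width"],s["ft_force"])
S=cam("scene");T=cam("top");
def c(i,x,y,w,h): return cv2.resize(i[0]["color"][y:y+h,x:x+w,::-1],(400,300),interpolation=cv2.INTER_CUBIC)
cv2.imwrite("pics/c3.png",np.vstack([np.hstack([c(S,240,140,160,120),c(T,250,150,120,90)]),np.hstack([c(W,160,90,320,240),c(W,330,330,160,120)])]))
```

```text
[0.55471763 0.05015351 0.17274884] [-1.79982031e+02 -9.13412594e-02  1.75727292e+02] 0.047409998215651256 [-0.98362364  0.14551815 -1.58146712]
```

View pics/c3.png

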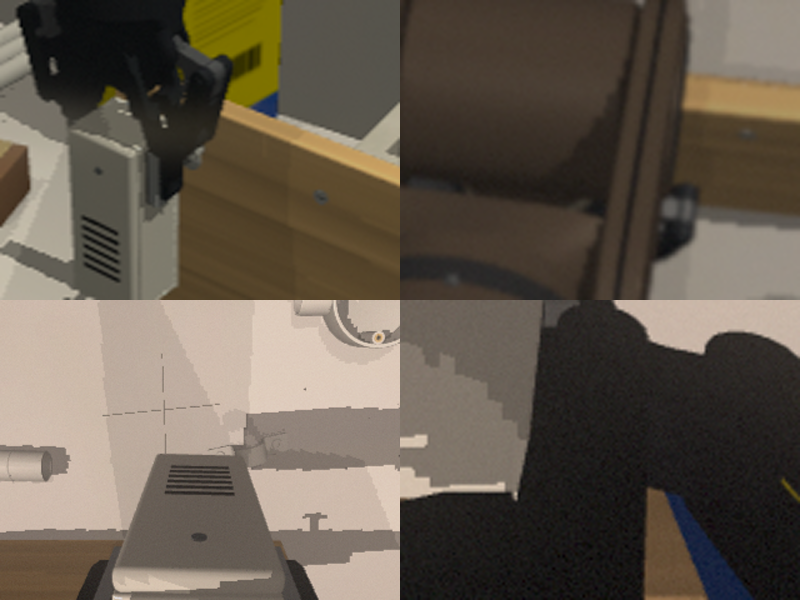

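Run:
```python
from h import *
W=cam("wrist");S=cam("scene");T=cam("top")
print("front top edge",onp(*W,317.6,308,2,.214),onp(*W,249.6,308,2,.214),onp(*W,385.6,308,2,.214), "bottom", onp(*W,285.6,214,2,.098),onp(*W,352,214,2,.098))
# w2 pose
m=R.from_euler('xyz',[180,0,170.4],degrees=True).as_matrix();X=np.eye(4);X[:3,:3]=m;X[:3,3]=[.4603,.0088,.2314]
W2=(W[0],X@np.array(W[0]["T_tool_cam"]))
rs=[ray(*S,315.5,203),ray(*T,303.6,191.2),ray(*W2,393.5,413)]
print("head",tri(rs),[onp(*W2,393.5,413,2,.16)],tri(rs[::2]),tri(rs[1:]))
for u,v in((200,326),(415,318)):print("board base",onp(*W2,u,v,2,0))
```

```text
front top edge [0.5338 0.0516 0.214 ] [0.5321 0.0277 0.214 ] [0.5356 0.0754 0.214 ] bottom [0.53  0.03  0.098] [0.5334 0.0751 0.098 ]
head (array([0.61884508, 0.04630693, 0.15792822]), [np.float64(0.0012175913780092668), np.float64(0.001547754585214452), np.float64(0.0006374222614449062)]) [array([0.617 , 0.0467, 0.16  ])] (array([0.61817573, 0.04691019, 0.15816845]), [np.float64(0.0005649062581603772), np.float64(0.0005649062581602887)]) (array([0.6195496 , 0.04592502, 0.15770027]), [np.float64(0.0009986514492397506), np.float64(0.000998651449239744)])
board base [ 0.605  -0.1726  0.    ]
board base [0.6398 0.1073 0.    ]
```

Chime is centred in the grip (centre ≈ TCP +1 mm x) and upright, and the screw is refined to face ≈(0.632, 0.0453). Advance in two stages, watching force.

Request:
{"api": "move_arm", "payload": {"plan": [{"x": -0.3,"y": 0.02,"z": -0.04,"spin": 0},{"x": -0.3,"y": 0,"z": 0,"spin": 0},{"x": -0.2,"y": 0,"z": 0,"spin": 0},{"x": -0.1,"y": 0,"z": 0,"spin": 0},{"x": -0.1,"y": 0,"z": 0,"spin": 0},{"x": 0,"y": 0,"z": 0,"spin": 0}]}}

```text
time_s: 6.25
tcp_pos: [0.5959, 0.0481, 0.1747]
eef_rot: [-180.0, -0.0, 175.7]
ft_force: [0.6, 0.4, -2.3]
gripper_width: 0.0474
grasp_force: 51.7
```

Request:
{"api": "move_arm", "payload": {"plan": [{"x": -0.1,"y": 0,"z": 0,"spin": 0},{"x": -0.1,"y": 0,"z": 0,"spin": 0},{"x": 0,"y": 0,"z": 0,"spin": 0},{"x": 0,"y": 0,"z": 0,"spin": 0}]}}

```text
time_s: 6.65
tcp_pos: [0.6035, 0.0476, 0.1749]
eef_rot: [-180.0, -0.0, 175.7]
ft_force: [0.8, 0.2, -1.6]
gripper_width: 0.0474
grasp_force: 51.7
```

Request:
{"api": "move_arm", "payload": {"plan": [{"x": -0.05,"y": 0,"z": 0,"spin": 0},{"x": -0.03,"y": 0,"z": 0,"spin": 0},{"x": 0,"y": 0,"z": 0,"spin": 0},{"x": 0,"y": 0,"z": 0,"spin": 0}]}}

```text
time_s: 7.05
tcp_pos: [0.6067, 0.0473, 0.1749]
eef_rot: [-180.0, -0.0, 175.7]
ft_force: [0.2, -0.6, -2.0]
gripper_width: 0.0475
grasp_force: 51.7
```

No contact, estimated gap ≈2 mm, head inside. Lower.

Request:
{"api": "move_arm", "payload": {"plan": [{"x": 0,"y": 0,"z": 0.15,"spin": 0},{"x": 0,"y": 0,"z": 0.15,"spin": 0},{"x": 0,"y": 0,"z": 0.1,"spin": 0},{"x": 0,"y": 0,"z": 0.1,"spin": 0},{"x": 0,"y": 0,"z": 0.1,"spin": 0},{"x": 0,"y": 0,"z": 0.1,"spin": 0},{"x": 0,"y": 0,"z": 0,"spin": 0},{"x": 0,"y": 0,"z": 0,"spin": 0}]}}

```text
time_s: 7.85
tcp_pos: [0.6067, 0.0473, 0.1469]
eef_rot: [-180.0, -0.0, 175.7]
ft_force: [-0.8, 0.2, -1.7]
gripper_width: 0.0476
grasp_force: 51.7
```

Request:
{"api": "move_arm", "payload": {"plan": [{"x": 0,"y": 0,"z": 0.05,"spin": 0},{"x": 0,"y": 0,"z": 0.05,"spin": 0},{"x": 0,"y": 0,"z": 0.04,"spin": 0},{"x": 0,"y": 0,"z": 0,"spin": 0},{"x": 0,"y": 0,"z": 0,"spin": 0}]}}

```text
time_s: 8.35
tcp_pos: [0.6067, 0.0473, 0.1413]
eef_rot: [-180.0, -0.0, 175.7]
ft_force: [-0.1, -1.1, -1.4]
gripper_width: 0.0475
grasp_force: 51.8
```

Request:
{"api": "move_arm", "payload": {"plan": [{"x": 0,"y": 0,"z": 0.03,"spin": 0},{"x": 0,"y": 0,"z": 0,"spin": 0},{"x": 0,"y": 0,"z": 0,"spin": 0}]}}

```text
time_s: 8.65
tcp_pos: [0.6069, 0.0473, 0.1408]
eef_rot: [-180.0, 0.0, 175.7]
ft_force: [-1.4, 0.5, 2.0]
gripper_width: 0.0479
grasp_force: 52.0
```

Request:
{"api": "move_arm", "payload": {"plan": [{"x": 0,"y": 0,"z": 0.03,"spin": 0},{"x": 0,"y": 0,"z": 0,"spin": 0},{"x": 0,"y": 0,"z": 0,"spin": 0}]}}

```text
time_s: 8.95
tcp_pos: [0.607, 0.0473, 0.1406]
eef_rot: [-180.0, 0.0, 175.7]
ft_force: [-3.7, 0.6, 6.4]
gripper_width: 0.0477
grasp_force: 52.5
```

Screw now bears the chime at the expected height. A gentle pull tests whether it's captured.

Request:
{"api": "move_arm", "payload": {"plan": [{"x": 0,"y": 0,"z": -0.05,"spin": 0},{"x": 0.08,"y": 0,"z": 0,"spin": 0},{"x": 0.08,"y": 0,"z": 0,"spin": 0},{"x": 0.06,"y": 0,"z": 0,"spin": 0},{"x": 0,"y": 0,"z": 0,"spin": 0}]}}

```text
time_s: 9.45
tcp_pos: [0.6039, 0.0475, 0.1408]
eef_rot: [179.9, 1.1, 175.7]
ft_force: [20.7, 0.9, -11.5]
gripper_width: 0.0477
grasp_force: 53.7
```

Captured (21 N pull resistance). Return, press closer to the board, settle on the screw, and release.

Request:
{"api": "move_arm", "payload": {"plan": [{"x": -0.1,"y": 0,"z": 0,"spin": 0},{"x": -0.12,"y": 0,"z": 0,"spin": 0},{"x": -0.05,"y": 0,"z": 0.03,"spin": 0},{"x": 0,"y": 0,"z": 0,"spin": 0},{"x": 0,"y": 0,"z": 0,"spin": 0}]}}

```text
time_s: 9.95
tcp_pos: [0.6088, 0.0472, 0.1407]
eef_rot: [-180.0, 0.0, 175.7]
ft_force: [-3.3, 0.1, 4.8]
gripper_width: 0.0473
grasp_force: 55.7
```

Request:
{"api": "move_arm", "payload": {"plan": [{"x": 0,"y": 0,"z": 0,"spin": 0},{"x": 0,"y": 0,"z": 0,"spin": 0},{"x": 0,"y": 0,"z": 0,"spin": 0},{"x": 0,"y": 0,"z": 0,"spin": 0},{"x": 0,"y": 0,"z": 0,"spin": 0},{"x": 0,"y": 0,"z": 0,"spin": 0}], "fingers": 90}}

```text
time_s: 10.55
tcp_pos: [0.6086, 0.0472, 0.1396]
eef_rot: [-180.0, -0.0, 175.7]
ft_force: [-0.2, -0.1, -0.2]
gripper_width: 0.0767
grasp_force: 0.0
```

Request:
{"api": "move_arm", "payload": {"plan": [{"x": 0,"y": 0,"z": -0.3,"spin": 0},{"x": 0,"y": 0,"z": -0.5,"spin": 0},{"x": 0,"y": 0,"z": -0.7,"spin": 0},{"x": 0,"y": 0,"z": -0.8,"spin": 0},{"x": 0.5,"y": 0,"z": -0.8,"spin": 0},{"x": 0.8,"y": 0,"z": 0,"spin": 0},{"x": 0.8,"y": 0,"z": 0,"spin": 0},{"x": 0.8,"y": 0,"z": 0,"spin": 0},{"x": 0.8,"y": 0,"z": 0,"spin": 0},{"x": 0,"y": 0,"z": 0,"spin": 0},{"x": 0,"y": 0,"z": 0,"spin": 0},{"x": 0,"y": 0,"z": 0,"spin": 0}]}}

```text
time_s: 11.75
tcp_pos: [0.462, 0.0581, 0.2647]
eef_rot: [-180.0, 0.1, 175.7]
ft_force: [1.1, -0.0, -0.1]
gripper_width: 0.0774
grasp_force: 0.0
```

Run:
```python
from h import *
W=cam("wrist");S=cam("scene");s=r.state();print(s["tcp_pos"],s["ft_force"],s["time_s"])
def c(i,x,y,w,h): return cv2.resize(i[0]["color"][y:y+h,x:x+w,::-1],(400,300),interpolation=cv2.INTER_CUBIC)
cv2.imwrite("pics/c4.png",np.hstack([c(S,240,140,160,120),c(W,0,0,640,480)]))
for x in(.565,.61):
  for y in(.025,.071):
    print(proj(*S,(x+(y-.047)*.074,y,.186)))
```

```text
[0.4620401  0.05803099 0.26411677] [ 0.67722038 -0.54518798  0.09454968] 11.85
[308.5 208.9]
[283.9 198.6]
[324.5 194.7]
[300.4 185.1]
```

View pics/c4.png

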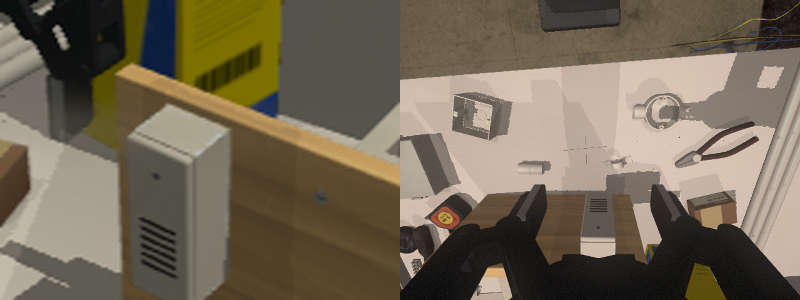

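The chime hangs upright on the board at the left screw. Its scene top corners, ≈(292,195), (318,203) and (332,191), are close to where a correct hang projects. The bystander boxes haven't moved and the gripper is clear.

```bash
python3 -c "
from bench import r
print(r.job_done())"
```

```text
the job is handed in; nothing more can be done
None
```

The chime is hanging upright on the standing screw with its front towards you, the gripper is clear, both boxes are where they were, and I handed the job in at about 12 s; the hand-in returned no verdict.

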